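# Find the loose bolt on a gearbox housing and hold its cover open

### The arm

A 6-joint arm with a two-finger parallel gripper is mounted at the origin on the work surface. World frame = base frame: x ahead of the robot, y to its left, z up, the work surface at z = 0. Lengths are in m, angles in degrees, forces in N, time in s.
With the tool pointing down it reaches from about 0.4 to 0.825 m from the base axis. Payload 7 kg.
Tool frame: the origin (TCP) lies on the front face of the gripper's body, between the roots of the fingers; the fingertips stand 66 mm ahead of it and the grasp point (between the pads) lies 47 mm ahead of it (ctrl.grasp_offset is the z of the grasp point in the tool frame, in m); z points along the fingers, y is the direction in which the jaws open and shut (so a half turn about z gives the same grasp; the last joint's range is limited). The gripper opens to 88 mm and grips with 3 to 60 N. Pads are 19 mm wide; open, the fingers measure 130 mm over their backs; the gripper's body (78 mm by 193 mm) begins 47 mm behind the grasp point.
Start: joints at [82.913, 20.546, 0.682, 0, -70.136, -16.507], TCP at [0.27, 0.619, 0.292] pointing down, gripper open.
Joint ranges: [-176.03, 176.03], [-82.01, 121.73], [-58.28, 71.71], [-173.87, 95.51], [-174.79, -0.11], [-173.66, 173.66]. Speed limits (degrees/s): [136.94, 136.94, 172.46, 180, 180, 180].

### API

Orientations are given as [roll, pitch, yaw] about the fixed x, y, z axes, in that order (R = Rz(yaw) Ry(pitch) Rx(roll)).
In Python, from plant import ctrl gives the robot as it stands.
- The arm moves only by the shell command python3 -m creep 'ROWS'. ROWS is JSON, a list of rows, each a list of 7 numbers: the turn, a rotation vector about the tool's x, y, z in rad, then the shift along the tool's x, y, z in m, then the opening, from 0 (shut) to 1 (fully open). In form: [[wx, wy, wz, dx, dy, dz, grip], ...]. A call has 1 to 12 rows; each row is the pose to reach, as a shift and turn from the pose commanded when the call began, along the tool's axes at that moment; what a row does not reach only later rows make up. A row lasts 1/12 s, in which the tool goes at most 41.7 mm and 7.16 degrees, less where a joint would pass 70% of its speed; a pose out of reach is approached as far as the arm can. A call with a gripper value outside its range is refused whole. The fingers move at their own pace and stop on an object; the grip force is fixed at half the most. Time passes only in rows, so rows that repeat a pose let the fingers close. It gives the time, the measured TCP pose, the force and the opening at its end, in the units of the state.
- ctrl.get_obs(): the state, without advancing time (a new reading comes with each control period).
- ctrl.snapshot(name): name is "scene" or "top" or "wrist"; returns the picture (400x640x3 uint8, blue, green, red); there is no depth.
- ctrl.camera_model(name): a dict with "K" (3x3 intrinsics, pixels), "rvec" (rotation vector, rad) and "tvec" (3), from world to camera coordinates, as OpenCV has them. Camera axes: x right, y down, z forward; pixel columns grow to the right and rows downward; lengths in m; the calibration is good to about 2 mm. A picture is of the moment at which its call begins: read the wrist's pose just before it. camera_model takes no time and is no camera call; for the wrist camera it gives the pose at the moment of the call.
- ctrl.close_job(): hands the job in, once; it reports no verdict.
The state is a dict: "clock": time; "joint_pos": joint angles; "qvel": joint speeds; "tau": joint torques, N m; "tool_pos": TCP position; "orientation": TCP orientation; "force": force on the tool from outside, world axes, zero at the start; "moment": the same for the moment, N m; "opening": finger opening in m.
Only numpy, scipy, OpenCV 4.12 (cv2) and the standard library are available. Lean on these libraries where they do the work, as an engineer would, in place of code of your own. Each camera call takes 0.05 s, during which the arm holds its last target.

### The job

Start the inspection counter by pressing its keys one at a time: green, then white, then red. Then tap the three bolt heads on the gearbox housing with the fingertips, left, middle, right as the robot sees them, pushing each down firmly enough that a loose one sinks. Lift the yellow cover of the bolt that sank by its tab to about 45 degrees or a little more and finish there, still holding it open with the gripper; leave the tight bolts' covers shut and do not move the other things on the bench.

Things in the scene. Friction and masses are not known exactly. Their poses are not given: they have to be found in the camera images.
- housing: fixed cast aluminium gearbox housing, 70 mm high. Origin at bench level below the middle bolt; the top spans x from -50 to +60 mm and 280 mm along y. x points away from the robot (turned up to 0.3 rad), y to the left bolt, z up. Three bolts in a row along y, 85 mm apart; each has a yellow cover with its hinge axis along y, at x = +40 mm, 73.5 mm above the bench
- bolt_left: the left (+y) bolt as seen from the robot; origin: centre of the top of its round steel head, z up. Head 21 mm wide, top 92 mm above the bench, 16 mm above the cover it stands through. Just one of the three bolts is loose, it varies which and cannot be seen: pushed down with over 2.5 N it slides 7 mm down (the origin too) and stays there; a tight bolt gives under 1.5 mm
- cover_left_grip (a point): grip point in the upright yellow tab at the near end of the left (+y) cover, moving with it. Tab 12 mm wide (housing y), 16 mm deep (x), top 111 mm above the bench when shut; this point is on its centre line, 11.5 mm below its top, 60 mm nearer (-x) than the bolt, in front of the housing's edge. The tab stands on a 12 mm wide, 5 mm thick neck; nothing is beside it
- cover_left (a joint): opening of the left (+y) bolt's cover, rad: 0 shut (flat), stop at 1.25; the near end rises and swings over towards the far side. With the cover shut the grip point is 100 mm nearer and 26 mm higher than the hinge axis. Cover 60 mm wide, 5 mm thick, window 34 by 46 mm round the bolt, about 0.1 kg; it falls shut unless held
- bolt_mid: the middle bolt as seen from the robot; origin: centre of the top of its round steel head, z up. Head 21 mm wide, top 92 mm above the bench, 16 mm above the cover it stands through. Just one of the three bolts is loose, it varies which and cannot be seen: pushed down with over 2.5 N it slides 7 mm down (the origin too) and stays there; a tight bolt gives under 1.5 mm
- cover_mid_grip (a point): grip point in the upright yellow tab at the near end of the middle cover, moving with it. Tab 12 mm wide (housing y), 16 mm deep (x), top 111 mm above the bench when shut; this point is on its centre line, 11.5 mm below its top, 60 mm nearer (-x) than the bolt, in front of the housing's edge. The tab stands on a 12 mm wide, 5 mm thick neck; nothing is beside it
- cover_mid (a joint): opening of the middle bolt's cover, rad: 0 shut (flat), stop at 1.25; the near end rises and swings over towards the far side. With the cover shut the grip point is 100 mm nearer and 26 mm higher than the hinge axis. Cover 60 mm wide, 5 mm thick, window 34 by 46 mm round the bolt, about 0.1 kg; it falls shut unless held
- bolt_right: the right (-y) bolt as seen from the robot; origin: centre of the top of its round steel head, z up. Head 21 mm wide, top 92 mm above the bench, 16 mm above the cover it stands through. Just one of the three bolts is loose, it varies which and cannot be seen: pushed down with over 2.5 N it slides 7 mm down (the origin too) and stays there; a tight bolt gives under 1.5 mm
- cover_right_grip (a point): grip point in the upright yellow tab at the near end of the right (-y) cover, moving with it. Tab 12 mm wide (housing y), 16 mm deep (x), top 111 mm above the bench when shut; this point is on its centre line, 11.5 mm below its top, 60 mm nearer (-x) than the bolt, in front of the housing's edge. The tab stands on a 12 mm wide, 5 mm thick neck; nothing is beside it
- cover_right (a joint): opening of the right (-y) bolt's cover, rad: 0 shut (flat), stop at 1.25; the near end rises and swings over towards the far side. With the cover shut the grip point is 100 mm nearer and 26 mm higher than the hinge axis. Cover 60 mm wide, 5 mm thick, window 34 by 46 mm round the bolt, about 0.1 kg; it falls shut unless held
- key_green_top (a point): centre of the top of the green round spring key, 28 mm wide, 53 mm above the bench, pressed straight down; one of three in a row, 57 mm apart, in an order that changes, on a fixed low grey counter box (85 x 190 x 35 mm) turned up to 0.3 rad
- key_green (a joint): travel of the green key, m: 0 up, 0.006 fully down (about 4 N); counts as pressed beyond 0.004; springs back
- key_white_top (a point): centre of the top of the white round spring key, 28 mm wide, 53 mm above the bench, pressed straight down; one of three in a row, 57 mm apart, in an order that changes, on a fixed low grey counter box (85 x 190 x 35 mm) turned up to 0.3 rad
- key_white (a joint): travel of the white key, m: 0 up, 0.006 fully down (about 4 N); counts as pressed beyond 0.004; springs back
- key_red_top (a point): centre of the top of the red round spring key, 28 mm wide, 53 mm above the bench, pressed straight down; one of three in a row, 57 mm apart, in an order that changes, on a fixed low grey counter box (85 x 190 x 35 mm) turned up to 0.3 rad
- key_red (a joint): travel of the red key, m: 0 up, 0.006 fully down (about 4 N); counts as pressed beyond 0.004; springs back
- green_cup: open green plastic cup, 66 mm wide, 85 mm high, standing; origin under its centre. Bystander: not to be moved
- screwdriver: screwdriver with black handle, 200 mm long, 26 mm thick, lying; origin at the middle of its length on its underside, x along it. Bystander: not to be moved
- blue_bin: open blue parts bin, 100 x 160 x 60 mm, with steel parts in it; origin under its centre. Bystander: not to be moved
- orange_tub: orange round tub, 100 mm wide, 75 mm high; origin under its centre. Bystander: not to be moved
- bearing: steel bearing ring lying flat, 60 mm wide, 16 mm high; origin under its centre. Bystander: not to be moved
- wrench: steel wrench, 180 mm long, about 20 mm thick, lying flat; origin at the middle of its length on its underside, x along it. Bystander: not to be moved
- end_cap: round stepped aluminium end cap, 110 mm wide, 42 mm high, lying flat; origin under its centre. Bystander: not to be moved

How it is judged (in metres and radians):
On the way, in this order (a step that is already met when the one before it is completed fails the run):
1. the green key is pressed (value of joint key_green above 0.004 m).
2. the white key is pressed (value of joint key_white above 0.004 m).
3. the red key is pressed (value of joint key_red above 0.004 m).
4. the fingertips tap the left bolt (contact force between the fingers and bolt_left above 1.5 N), for 0.02 s.
5. the fingertips tap the middle bolt (contact force between the fingers and bolt_mid above 1.5 N), for 0.02 s.
6. the fingertips tap the right bolt (contact force between the fingers and bolt_right above 1.5 N), for 0.02 s.
7. the cover of the sunk bolt is lifted open in the fingers (((value of joint cover_left above 0.65 rad and distance of bolt_left from where it was at the start of the episode above 0.004 m and contact force between the fingers and cover_left above 0.2 N and value of joint each of cover_mid, cover_right below 0.15 rad) or (value of joint cover_mid above 0.65 rad and distance of bolt_mid from where it was at the start of the episode above 0.004 m and contact force between the fingers and cover_mid above 0.2 N and value of joint each of cover_left, cover_right below 0.15 rad) or (value of joint cover_right above 0.65 rad and distance of bolt_right from where it was at the start of the episode above 0.004 m and contact force between the fingers and cover_right above 0.2 N and value of joint each of cover_left, cover_mid below 0.15 rad))), for 0.2 s.
At the end, for the whole second after the job is handed in: The cover of the loose bolt (sunk more than 4 mm) is open more than 0.65 rad (37 degrees) and in contact with the fingers (over 0.2 N), which alone hold it up; the other two covers are shut (under 0.15 rad) (((value of joint cover_left above 0.65 rad and distance of bolt_left from where it was at the start of the episode above 0.004 m and contact force between the fingers and cover_left above 0.2 N and value of joint each of cover_mid, cover_right below 0.15 rad) or (value of joint cover_mid above 0.65 rad and distance of bolt_mid from where it was at the start of the episode above 0.004 m and contact force between the fingers and cover_mid above 0.2 N and value of joint each of cover_left, cover_right below 0.15 rad) or (value of joint cover_right above 0.65 rad and distance of bolt_right from where it was at the start of the episode above 0.004 m and contact force between the fingers and cover_right above 0.2 N and value of joint each of cover_left, cover_mid below 0.15 rad))); the arm keeps its last pose, push and grip.
It fails at once if two keys down at once (value of joint each of key_green, key_white above 0.003 m or value of joint each of key_green, key_red above 0.003 m or value of joint each of key_white, key_red above 0.003 m).
It fails at once if the cover of a bolt that has not sunk is lifted (over 0.25 rad) ((value of joint cover_left above 0.25 rad and distance of bolt_left from where it was at the start of the episode below 0.003 m) or (value of joint cover_mid above 0.25 rad and distance of bolt_mid from where it was at the start of the episode below 0.003 m) or (value of joint cover_right above 0.25 rad and distance of bolt_right from where it was at the start of the episode below 0.003 m)).
It fails at once if a bystander is moved more than 25 mm (distance of any of green_cup, screwdriver, blue_bin, orange_tub, bearing, wrench, end_cap from where it was at the start of the episode above 0.025 m).
It also fails if it takes over 50 s, if anything falls off the work surface, if the arm or the gripper's body presses on something with over 40 N, if the wrist force passes 120 N, or if a joint passes its speed limit or range.

## Working session

There is one attempt and no reset: what is moved stays moved. The work goes in short steps, Python scripts to look and compute and a shell command to move; the robot and the scene stay as the last step left them, time stands still between calls to the robot, and variables do not carry over. Pictures are saved under pics/ and viewed, and the job is handed in when it is done.

```bash
mkdir -p pics; ls
python3 - <<'E'
from plant import ctrl
import cv2
for n in ("scene","top"):
    im=ctrl.snapshot(n); cv2.imwrite(f"pics/{n}0.png",im)
o=ctrl.get_obs()
print({k:o[k] for k in("clock","tool_pos","orientation","opening","force")})
E
```

```text
pics
{'clock': 0.1, 'tool_pos': array([0.27005663, 0.61823545, 0.29130151]), 'orientation': array([ 1.79911725e+02, -9.08832303e-03, -2.36006291e+01]), 'opening': 0.08754268448574469, 'force': array([-0.68843686,  0.24905314, -0.25638303])}
```

View pics/scene0.png

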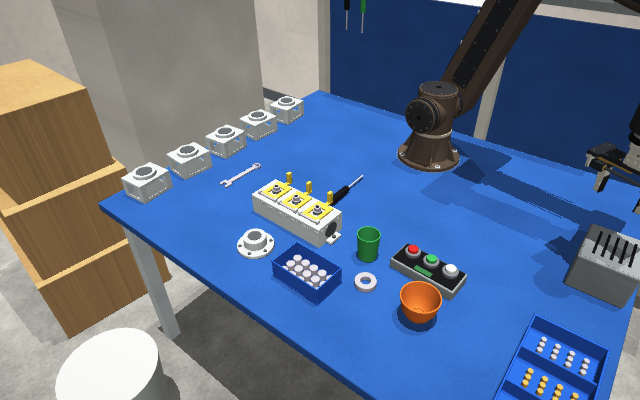

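View pics/top0.png

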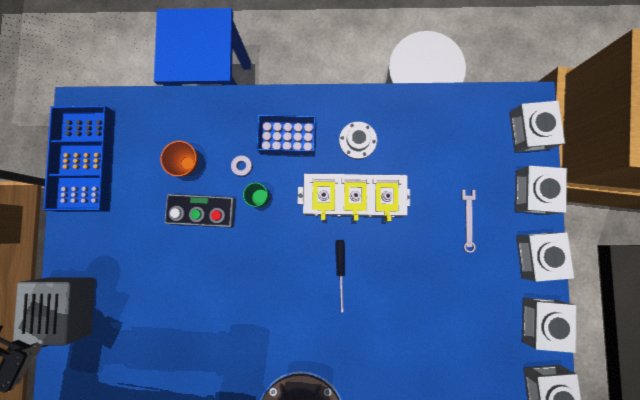

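The top view shows the keys at about white (176,213), green (196,214) and red (217,215). The bolts are near (324,196), (355,196) and (387,196), with the tabs just below them. I'll enlarge both areas.

Run:
```python
import cv2
im=cv2.imread("pics/top0.png")
a=cv2.resize(im[185:235,155:245],None,fx=8,fy=8,interpolation=cv2.INTER_CUBIC)
b=cv2.resize(im[165:230,290:420],None,fx=6,fy=6,interpolation=cv2.INTER_CUBIC)
cv2.imwrite("pics/ca.png",a);cv2.imwrite("pics/cb.png",b)
```

```text
(no output)
```

View pics/ca.png

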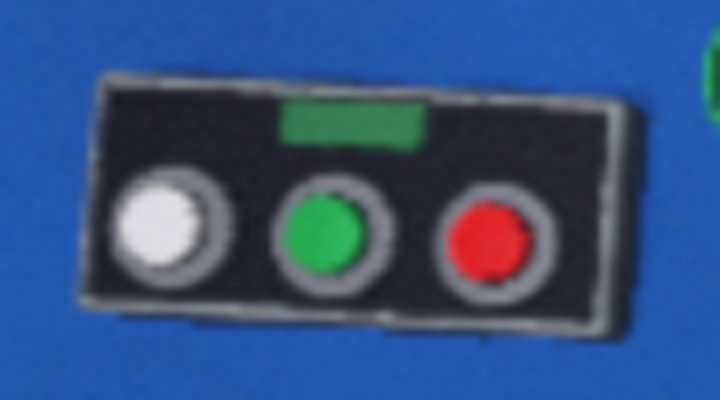

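View pics/cb.png

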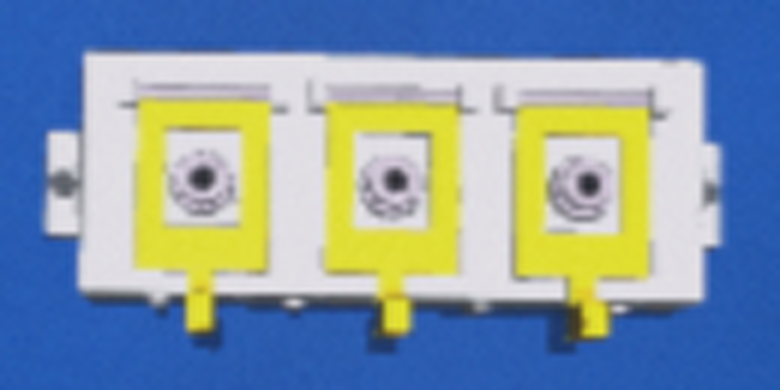

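Enlarged crop positions:
- **Keys:** white (174.2,212.6), green (195.1,213.6), red (215.6,214.7).
- **Bolt sockets:** (323.4,194.2), (355.5,194.6), (387.7,195.2).

```bash
cat > h.py <<'E'
import numpy as np, cv2
from plant import ctrl
def ray(cm,px,z):
    K=np.array(cm["K"]);R=cv2.Rodrigues(np.array(cm["rvec"],float))[0];t=np.array(cm["tvec"],float).ravel()
    d=R.T@np.linalg.solve(K,[px[0],px[1],1.]);c=-R.T@t
    return c+d*(z-c[2])/d[2]
def proj(cm,P):
    return cv2.projectPoints(np.array(P,float).reshape(-1,3),np.array(cm["rvec"],float),np.array(cm["tvec"],float),np.array(cm["K"],float),None)[0].reshape(-1,2)
def tool(o):
    from scipy.spatial.transform import Rotation as S
    a=o["orientation"]
    return S.from_euler("xyz",a,degrees=True).as_matrix(),np.array(o["tool_pos"])
def shift(p,yaw=None,z_tip=None):
    pass
E
python3 - <<'E'
from h import *
cm=ctrl.camera_model("top");sc=ctrl.camera_model("scene")
P={}
for n,p,z in [("w",(174.2,212.6),.053),("g",(195.1,213.6),.053),("r",(215.6,214.7),.053),("bl",(323.4,194.2),.092),("bm",(355.5,194.6),.092),("br",(387.7,195.2),.092)]:
    P[n]=ray(cm,p,z);print(n,P[n].round(4),proj(sc,P[n]).round(1))
for a,b in ("wg","gr",("bl","bm"),("bm","br")):
    d=P[a]-P[b];print(np.linalg.norm(d),np.degrees(np.arctan2(-d[0],d[1])))
o=ctrl.get_obs();print(tool(o)[0].round(3))
E
```

```text
w [0.5593 0.3462 0.053 ] [[451.  268.9]]
g [0.5563 0.2879 0.053 ] [[431.1 258.5]]
r [0.553  0.2309 0.053 ] [[412.8 248.9]]
bl [ 0.6039 -0.0667  0.092 ] [[316.8 206.5]]
bm [ 0.6024 -0.1516  0.092 ] [[295.6 196. ]]
br [ 0.6004 -0.2364  0.092 ] [[275.9 186.1]]
0.05835174312411987 -2.961032557014957
0.05710008782368572 -3.290100993463015
0.0848956632473576 -1.0217612255936923
0.08484150340270834 -1.3782706487147176
[[ 0.916 -0.4   -0.   ]
 [-0.4   -0.916 -0.001]
 [ 0.     0.002 -1.   ]]
```

```bash
cat >> h.py <<'E'
def go(x,y,ztip,yaw=None):
    "tool-axes shift to bring fingertip to x,y,ztip (tool down)"
    o=ctrl.get_obs();R,p=tool(o)
    d=R.T@(np.array([x,y,ztip+.066])-p)
    print("t",round(o["clock"],2),"tip",(p+R[:,2]*.066).round(4),"rpy",o["orientation"].round(2),"F",o["force"].round(2),"op",round(o["opening"],4))
    print("shift",d.round(4),"dist",np.linalg.norm(d).round(3), "wz",None if yaw is None else -np.radians(yaw-o["orientation"][2]).round(4))
E
python3 -c "
from h import *
go(.5563,.2879,.09,-1.2)"
```

```text
t 0.1 tip [0.27   0.6181 0.2253] rpy [ 1.7991e+02 -1.0000e-02 -2.3600e+01] F [-0.69  0.25 -0.26] op 0.0875
shift [0.3945 0.1879 0.1357] dist 0.458 wz -0.391
```

```bash
python3 -m creep '[[0,0,-0.391,0.3945,0.188,0.135,0],[0,0,-0.391,0.3945,0.188,0.135,0],[0,0,-0.391,0.3945,0.188,0.135,0],[0,0,-0.391,0.3945,0.188,0.135,0],[0,0,-0.391,0.3945,0.188,0.135,0],[0,0,-0.391,0.3945,0.188,0.135,0],[0,0,-0.391,0.3945,0.188,0.135,0],[0,0,-0.391,0.3945,0.188,0.135,0],[0,0,-0.391,0.3945,0.188,0.135,0],[0,0,-0.391,0.3945,0.188,0.135,0],[0,0,-0.391,0.3945,0.188,0.135,0],[0,0,-0.391,0.3945,0.188,0.135,0]]'; python3 -c "
from h import *
go(.5563,.2879,.09,-1.2)"
```

```text
clock: 1.1
tool_pos: [0.5583, 0.2826, 0.1538]
orientation: [179.8, 0.2, -1.5]
force: [-1.1, 1.2, 0.5]
opening: 0.0126
t 1.1 tip [0.558  0.2824 0.0878] rpy [179.78   0.22  -1.49] F [-1.12  1.16  0.54] op 0.0126
shift [-0.0021 -0.0052 -0.0022] dist 0.006 wz -0.0051
```

```bash
python3 -m creep '[[0,0,0,0,0,0,0],[0,0,0,0,0,0,0],[0,0,0,0,0,0,0]]'
python3 - <<'E'
from h import *
go(.5563,.2879,.045,-1.2)
cv2.imwrite("pics/w1.png",ctrl.snapshot("wrist"))
E
```

```text
clock: 1.35
tool_pos: [0.5562, 0.2892, 0.1575]
orientation: [-180.0, -0.0, -1.1]
force: [-0.9, -0.1, -0.6]
opening: 0.0002
t 1.35 tip [0.5562 0.2892 0.0915] rpy [-1.7998e+02 -2.0000e-02 -1.1400e+00] F [-0.86 -0.07 -0.56] op 0.0002
shift [0.0001 0.0013 0.0465] dist 0.047 wz 0.001
```

View pics/w1.png

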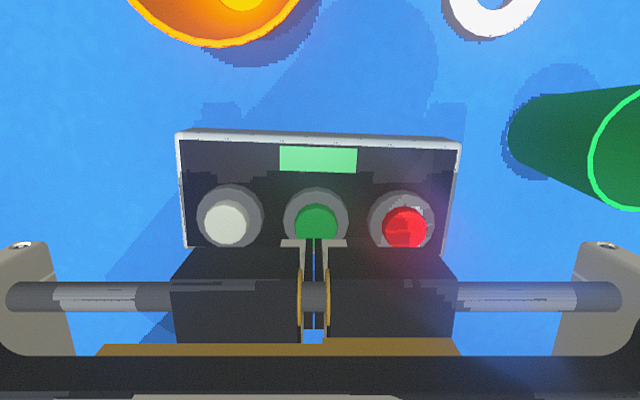

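The wrist view shows the closed fingers centred on the green key (315,222), with white at (229,220) and red at (404,226). I'll press green.

```bash
python3 -m creep '[[0,0,0,0,0.001,0.03,0],[0,0,0,0,0.001,0.036,0],[0,0,0,0,0.001,0.041,0],[0,0,0,0,0.001,0.0445,0],[0,0,0,0,0.001,0.0455,0],[0,0,0,0,0.001,0.0455,0],[0,0,0,0,0.001,0.0455,0]]'
python3 - <<'E'
from h import *
go(.5563,.2879,.045)
E
```

```text
clock: 1.98
tool_pos: [0.5552, 0.288, 0.1163]
orientation: [180.0, -0.0, -1.0]
force: [-17.9, -3.4, 32.9]
opening: 0.0001
t 1.98 tip [0.5552 0.288  0.0503] rpy [ 1.7999e+02 -1.0000e-02 -1.0500e+00] F [-17.85  -3.41  32.88] op 0.0001
shift [0.0011 0.0001 0.0053] dist 0.005 wz None
```

Run:
```python
from h import *
a=ctrl.snapshot("wrist");b=ctrl.snapshot("scene")
cv2.imwrite("pics/w2.png",a)
cv2.imwrite("pics/s2.png",cv2.resize(b[190:330,350:510],None,fx=5,fy=4.28,interpolation=cv2.INTER_CUBIC)[:600,:800])
go(.5563,.2879,.045)
```

```text
t 2.08 tip [0.5552 0.288  0.0503] rpy [ 1.80e+02 -2.00e-02 -1.05e+00] F [-16.1   -1.96  31.96] op 0.0005
shift [0.0011 0.0001 0.0053] dist 0.005 wz None
```

View pics/w2.png

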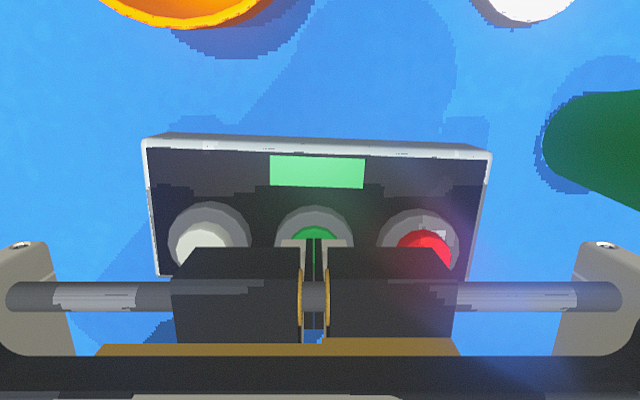

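View pics/s2.png

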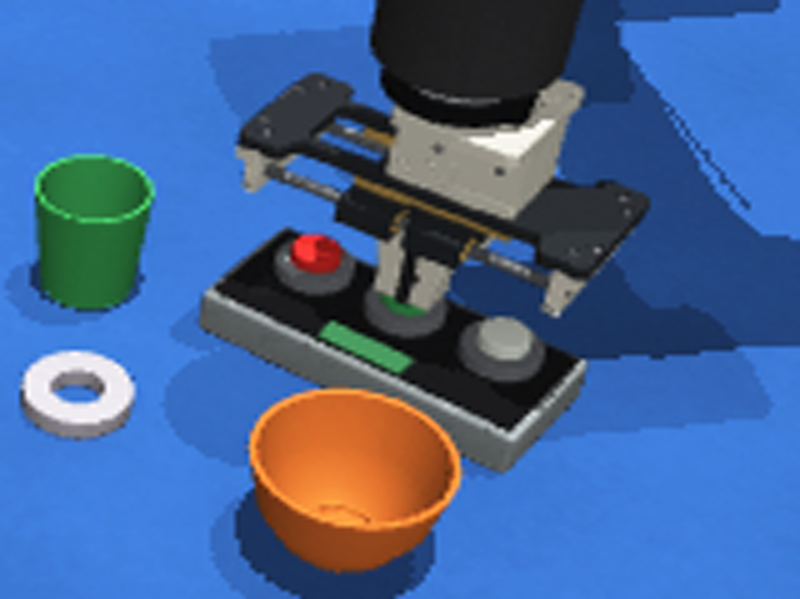

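The fingertips are on the green key, but the tip stopped at z=50.3 mm with 32 N. I'll project key outlines at different depths to see how far the key actually went down.

Run:
```python
from h import *
cm=ctrl.camera_model("wrist")
im=cv2.imread("pics/w2.png")
big=cv2.resize(im[180:300,160:480],None,fx=2.5,fy=2.5,interpolation=cv2.INTER_CUBIC)
th=np.linspace(0,2*np.pi,100)
for c,z,col in [((.5593,.3462),.053,(0,0,255)),((.553,.2309),.053,(0,255,255)),((.5563,.2879),.053,(0,0,255)),((.5563,.2879),.047,(255,0,255))]:
    q=proj(cm,np.c_[c[0]+.014*np.cos(th),c[1]+.014*np.sin(th),0*th+z])
    cv2.polylines(big,[np.int32(((q-[160,180])+.5)*2.5)],True,col,1)
    print(c,z,q.min(0).round(1),q.max(0).round(1))
cv2.imwrite("pics/w2b.png",big)
```

```text
(0.5593, 0.3462) 0.053 [174.3 225.8] [228.7 275. ]
(0.553, 0.2309) 0.053 [396.9 233.4] [451.  281.9]
(0.5563, 0.2879) 0.053 [287.4 229.3] [341.3 278.1]
(0.5563, 0.2879) 0.047 [288.2 224.9] [340.4 272.4]
```

View pics/w2b.png

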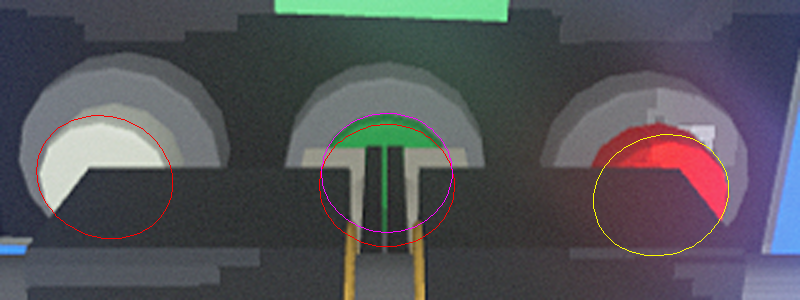

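The visible edge of the green key matches the outline at z=0.047, so it is fully down. The fingertip reading is therefore about 3 mm high, and the next presses can be shallower. I'll retreat and move over to white.

```bash
python3 -m creep '[[0,0,0,0,0,-0.02,0],[0,0,0,0,0,-0.04,0],[0,0,0,0.002,-0.03,-0.04,0],[0,0,0,0.002,-0.058,-0.04,0],[0,0,0,0.002,-0.058,-0.04,0],[0,0,0,0.002,-0.058,-0.04,0],[0,0,0,0.002,-0.058,-0.04,0],[0,0,0,0.002,-0.058,-0.04,0]]'
python3 - <<'E'
from h import *
go(.5593,.3462,.049)
E
```

```text
clock: 2.75
tool_pos: [0.5593, 0.345, 0.1519]
orientation: [180.0, 0.0, -1.2]
force: [0.9, -0.1, -0.2]
opening: -0.0
t 2.75 tip [0.5592 0.345  0.0859] rpy [ 1.7998e+02  2.0000e-02 -1.1700e+00] F [ 0.9  -0.08 -0.16] op -0.0
shift [ 0.     -0.0012  0.0369] dist 0.037 wz None
```

```bash
python3 -m creep '[[0,0,0,0,-0.001,0.02,0],[0,0,0,0,-0.001,0.028,0],[0,0,0,0,-0.001,0.033,0],[0,0,0,0,-0.001,0.037,0],[0,0,0,0,-0.001,0.037,0],[0,0,0,0,-0.001,0.037,0],[0,0,0,0,-0.001,0.037,0]]'
python3 - <<'E'
from h import *
cm=ctrl.camera_model("wrist");im=ctrl.snapshot("wrist");go(.5593,.3462,.049)
big=cv2.resize(im[180:300,160:480],None,fx=2.5,fy=2.5,interpolation=cv2.INTER_CUBIC)
th=np.linspace(0,2*np.pi,100)
for c,z,col in [((.5593,.3462),.053,(0,0,255)),((.5563,.2879),.053,(0,0,255)),((.5593,.3462),.047,(255,0,255))]:
    q=proj(cm,np.c_[c[0]+.014*np.cos(th),c[1]+.014*np.sin(th),0*th+z])
    cv2.polylines(big,[np.int32(((q-[160,180])+.5)*2.5)],True,col,1)
cv2.imwrite("pics/w3b.png",big)
E
```

```text
clock: 3.33
tool_pos: [0.5591, 0.3454, 0.1167]
orientation: [179.9, 0.0, -1.2]
force: [-9.0, -2.8, 15.6]
opening: 0.0008
t 3.38 tip [0.5591 0.3453 0.0507] rpy [ 1.7993e+02  3.0000e-02 -1.1800e+00] F [-7.19 -2.77 16.01] op 0.0004
shift [ 0.0001 -0.0008  0.0017] dist 0.002 wz None
```

View pics/w3b.png

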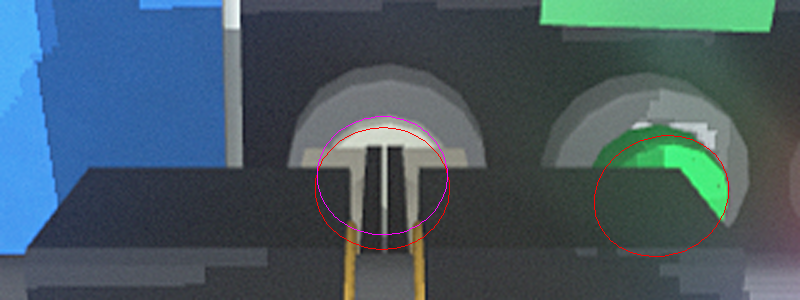

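White is fully down with 16 N on it, and green has sprung back. Next is red.

```bash
python3 -m creep '[[0,0,0,0,0,-0.02,0],[0,0,0,0,0,-0.037,0],[0,0,0,-0.004,0.04,-0.037,0],[0,0,0,-0.004,0.08,-0.037,0],[0,0,0,-0.004,0.1155,-0.037,0],[0,0,0,-0.004,0.1155,-0.037,0],[0,0,0,-0.004,0.1155,-0.037,0],[0,0,0,-0.004,0.1155,-0.037,0],[0,0,0,-0.004,0.1155,-0.037,0]]'
python3 - <<'E'
from h import *
go(.553,.2309,.049)
E
```

```text
clock: 4.13
tool_pos: [0.5536, 0.2316, 0.1519]
orientation: [-180.0, -0.0, -1.2]
force: [0.1, 0.2, 0.3]
opening: 0.0004
t 4.13 tip [0.5536 0.2316 0.0859] rpy [-1.7999e+02 -3.0000e-02 -1.1700e+00] F [0.06 0.18 0.25] op 0.0004
shift [-0.0006  0.0007  0.0369] dist 0.037 wz None
```

```bash
python3 -m creep '[[0,0,0,0,0.0005,0.02,0],[0,0,0,0,0.0005,0.028,0],[0,0,0,0,0.0005,0.033,0],[0,0,0,0,0.0005,0.037,0],[0,0,0,0,0.0005,0.037,0],[0,0,0,0,0.0005,0.037,0],[0,0,0,0,0.0005,0.037,0]]'
python3 - <<'E'
from h import *
cm=ctrl.camera_model("wrist");im=ctrl.snapshot("wrist");go(.553,.2309,.049)
big=cv2.resize(im[180:300,160:480],None,fx=2.5,fy=2.5,interpolation=cv2.INTER_CUBIC)
th=np.linspace(0,2*np.pi,100)
for c,z,col in [((.553,.2309),.053,(255,0,0)),((.553,.2309),.047,(255,0,255))]:
    q=proj(cm,np.c_[c[0]+.014*np.cos(th),c[1]+.014*np.sin(th),0*th+z])
    cv2.polylines(big,[np.int32(((q-[160,180])+.5)*2.5)],True,col,1)
cv2.imwrite("pics/w4b.png",big)
E
```

```text
clock: 4.72
tool_pos: [0.5528, 0.231, 0.1166]
orientation: [180.0, 0.0, -1.1]
force: [-9.6, -0.3, 19.0]
opening: 0.0002
t 4.77 tip [0.5528 0.231  0.0506] rpy [ 1.7998e+02  1.0000e-02 -1.1100e+00] F [-9.84 -0.03 19.28] op 0.0006
shift [0.0002 0.0001 0.0016] dist 0.002 wz None
```

View pics/w4b.png

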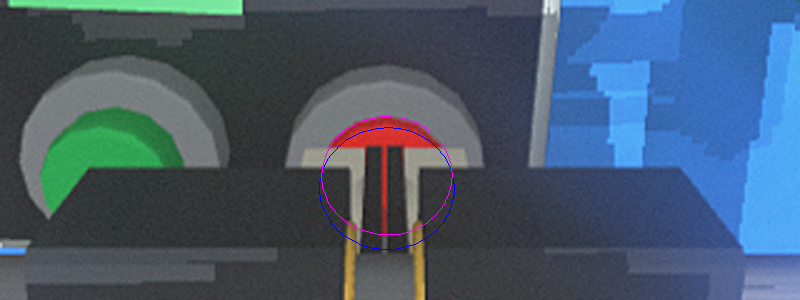

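Red is down. I'll rise and cross to the left bolt.

```bash
python3 -m creep '[[0,0,0,0,0,-0.03,0],[0,0,0,0,0,-0.07,0],[0,0,0,0,0,-0.11,0],[0,0,0,0.02,0.035,-0.121,0],[0,0,0,0.04,0.07,-0.121,0],[0,0,0,0.057,0.107,-0.121,0],[0,0,0,0.057,0.147,-0.121,0],[0,0,0,0.057,0.187,-0.121,0],[0,0,0,0.057,0.227,-0.121,0],[0,0,0,0.057,0.265,-0.121,0],[0,0,0,0.057,0.2966,-0.121,0],[0,0,0,0.057,0.2966,-0.121,0]]'; python3 -m creep '[[0,0,0,0,0,0,0],[0,0,0,0,0,0,0],[0,0,0,0,0,0,0]]';python3 - <<'E'
from h import *
cm=ctrl.camera_model("wrist");im=ctrl.snapshot("wrist");go(.6039,-.0667,.12)
print(proj(cm,[[.6039,-.0667,.092],[.6024,-.1516,.092]]))
cv2.imwrite("pics/w5.png",im)
E
```

```text
clock: 5.77
tool_pos: [0.6035, -0.0716, 0.2356]
orientation: [179.9, 0.1, -1.4]
force: [-0.0, 1.3, -0.4]
opening: 0.0003
clock: 6.02
tool_pos: [0.6043, -0.0663, 0.2356]
orientation: [180.0, 0.0, -1.1]
force: [-0.1, 1.0, -0.1]
opening: 0.0005
t 6.07 tip [ 0.6043 -0.0661  0.1697] rpy [180.    0.   -1.1] F [-0.14  0.78  0.46] op 0.0004
shift [-0.0004  0.0006  0.0497] dist 0.05 wz None
[[314.43643367 207.01981655]
 [427.45857687 206.78179179]]
```

View pics/w5.png

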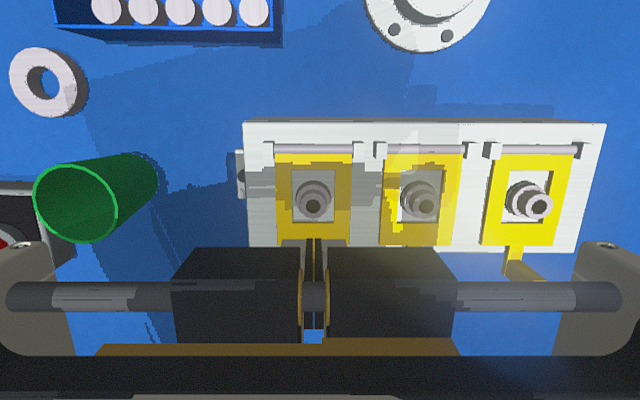

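The bolt top at (313,206) matches its projection at (314,207). I'll descend and tap the left bolt.

```bash
python3 -m creep '[[0,0,0,0,0.0005,0.03,0],[0,0,0,0,0.0005,0.055,0],[0,0,0,0,0.0005,0.066,0],[0,0,0,0,0.0005,0.07,0],[0,0,0,0,0.0005,0.074,0],[0,0,0,0,0.0005,0.078,0],[0,0,0,0,0.0005,0.078,0],[0,0,0,0,0.0005,0.078,0],[0,0,0,0,0.0005,0.078,0]]'
python3 - <<'E'
from h import *
go(.6039,-.0667,.12)
E
```

```text
clock: 6.82
tool_pos: [0.6045, -0.0678, 0.1585]
orientation: [-180.0, -0.1, -1.2]
force: [-0.1, -0.3, 0.5]
opening: 0.0004
t 6.82 tip [ 0.6046 -0.0678  0.0925] rpy [-1.7999e+02 -7.0000e-02 -1.1900e+00] F [-0.13 -0.28  0.54] op 0.0004
shift [-0.0006 -0.0011 -0.0275] dist 0.027 wz None
```

```bash
python3 -m creep '[[0,0,0,0,0,0.001,0],[0,0,0,0,0,0.002,0],[0,0,0,0,0,0.002,0]]';python3 -m creep '[[0,0,0,0,0,0.001,0],[0,0,0,0,0,0.002,0],[0,0,0,0,0,0.002,0]]'
python3 - <<'E'
from h import *
cm=ctrl.camera_model("wrist");im=ctrl.snapshot("wrist");go(.6039,-.0667,.12)
cv2.imwrite("pics/w6.png",im)
E
```

```text
clock: 7.07
tool_pos: [0.6045, -0.0678, 0.1576]
orientation: [180.0, -0.1, -1.2]
force: [-4.0, 1.7, 10.9]
opening: 0.0004
clock: 7.32
tool_pos: [0.6045, -0.0678, 0.1574]
orientation: [180.0, -0.2, -1.1]
force: [-9.4, 3.1, 25.0]
opening: 0.0001
t 7.37 tip [ 0.6047 -0.0679  0.0914] rpy [ 1.7998e+02 -1.6000e-01 -1.1300e+00] F [-9.68  3.05 23.86] op 0.0009
shift [-0.0006 -0.0011 -0.0286] dist 0.029 wz None
```

View pics/w6.png

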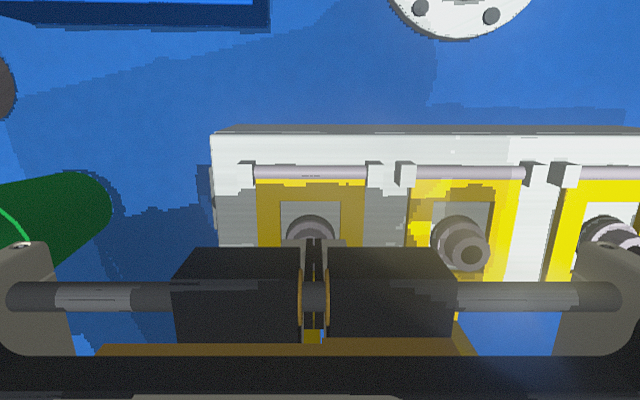

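The left bolt gave about 1 mm under 25 N, so it is tight. Contact came at the nominal 92 mm, so the tip reading here is right. That makes the keys stopping at 50.5 mm suspicious, so I'll check the key travel on the saved pictures before going on.

Run:
```python
from h import *
from scipy.spatial.transform import Rotation as S
o=ctrl.get_obs();R,p=tool(o);cm=ctrl.camera_model("wrist")
Rc=cv2.Rodrigues(np.array(cm["rvec"],float))[0];tc=np.array(cm["tvec"],float).ravel()
# cam = Rc X + tc ; X=R u + p
Rt=Rc@R;tt=Rc@p+tc
def cam(pos,rpy):
    R1=S.from_euler("xyz",rpy,degrees=True).as_matrix()
    Rn=Rt@R1.T
    return dict(K=cm["K"],rvec=cv2.Rodrigues(Rn)[0],tvec=tt-Rn@np.array(pos))
c1=cam([.5562,.2892,.1575],[-179.98,-.02,-1.14])
im=cv2.imread("pics/w1.png")
x0,y0,s=180,170,3
big=cv2.resize(im[170:270,180:446],None,fx=s,fy=s,interpolation=cv2.INTER_CUBIC)
cv2.imwrite("pics/w1c.png",big)
th=np.linspace(0,2*np.pi,100)
b2=big.copy()
for c in [(.5593,.3462),(.553,.2309),(.5563,.2879)]:
  for r,z,col in [(.014,.053,(0,0,0)),(.0215,.045,(255,0,255)),(.014,.057,(0,255,255))]:
    q=proj(c1,np.c_[c[0]+r*np.cos(th),c[1]+r*np.sin(th),0*th+z])
    cv2.polylines(b2,[np.int32(((q-[x0,y0])+.5)*s)],True,col,1)
cv2.imwrite("pics/w1d.png",np.vstack([big,b2])[:600])
```

```text
(no output)
```

View pics/w1d.png

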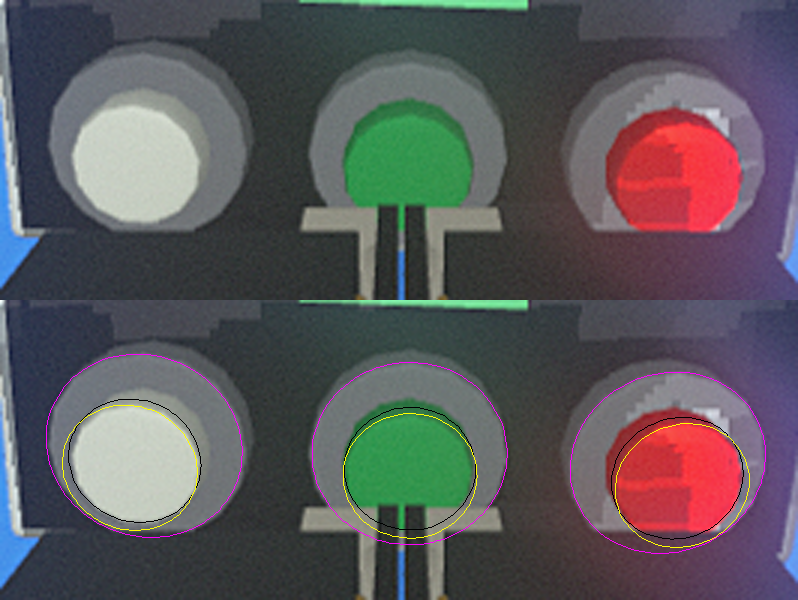

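Run:
```python
from h import *
im=cv2.imread("pics/w2.png")
a=cv2.resize(im[215:260,270:365],None,fx=8,fy=8,interpolation=cv2.INTER_NEAREST)
cv2.imwrite("pics/z2.png",a)
```

```text
(no output)
```

View pics/z2.png

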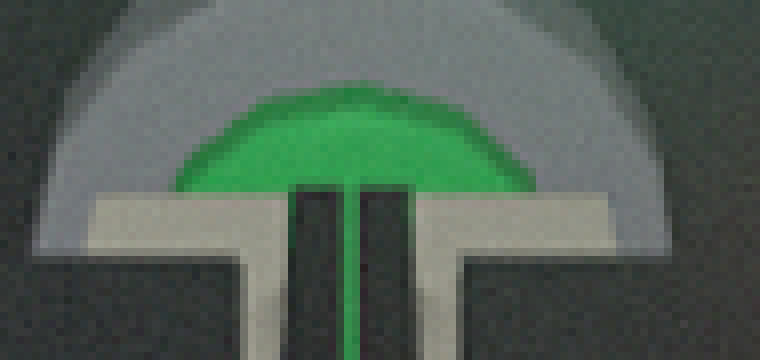

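Run:
```python
from h import *
from scipy.spatial.transform import Rotation as S
o=ctrl.get_obs();R,p=tool(o);cm=ctrl.camera_model("wrist")
Rc=cv2.Rodrigues(np.array(cm["rvec"],float))[0];tc=np.array(cm["tvec"],float).ravel()
Rt=Rc@R;tt=Rc@p+tc
np.savez("wc.npz",Rt=Rt,tt=tt,K=cm["K"])
def cam(pos,rpy):
    R1=S.from_euler("xyz",rpy,degrees=True).as_matrix();Rn=Rt@R1.T
    return dict(K=cm["K"],rvec=cv2.Rodrigues(Rn)[0],tvec=tt-Rn@np.array(pos))
c2=cam([.5552,.288,.1163],[180,-.02,-1.05])
print("cam in tool",(-Rt.T@tt).round(3), "z axis",(Rt.T@[0,0,1]).round(3))
for z in (.0455,.047,.0503,.053): 
    print(z,"tip front edge",proj(c2,[[.5552+.0095,.288,z],[.5552+.0095,.288+.0175,z]]).round(1).tolist())
for z in (.035,.040,.045,.047,.0503,.053):
    print(z,"key far edge",proj(c2,[.5563+.014,.2879,z]).round(1),"collar far edge r.0215",proj(c2,[.5563+.0215,.2879,z]).round(1), "L",proj(c2,[.5563,.2879+.0215,z]).round(1))
im=cv2.imread("pics/w2.png")
a=cv2.resize(im[195:285,165:365],None,fx=4,fy=4,interpolation=cv2.INTER_NEAREST)
cv2.imwrite("pics/z3.png",a)
```

```text
cam in tool [ 0.08  -0.    -0.092] z axis [-0.296 -0.     0.955]
0.0455 tip front edge [[313.9, 233.6], [281.0, 234.2]]
0.047 tip front edge [[313.9, 234.8], [280.8, 235.3]]
0.0503 tip front edge [[313.9, 237.3], [280.2, 237.9]]
0.053 tip front edge [[313.9, 239.5], [279.7, 240.0]]
0.035 key far edge [[313.8 216.9]] collar far edge r.0215 [[313.6 204.1]] L [[276.6 240.5]]
0.04 key far edge [[313.8 220.1]] collar far edge r.0215 [[313.6 207. ]] L [[275.7 244.3]]
0.045 key far edge [[313.9 223.5]] collar far edge r.0215 [[313.6 210.1]] L [[274.7 248.2]]
0.047 key far edge [[313.9 224.9]] collar far edge r.0215 [[313.6 211.4]] L [[274.3 249.9]]
0.0503 key far edge [[313.9 227.3]] collar far edge r.0215 [[313.6 213.6]] L [[273.6 252.7]]
0.053 key far edge [[313.9 229.3]] collar far edge r.0215 [[313.6 215.4]] L [[273. 255.]]
```

View pics/z3.png

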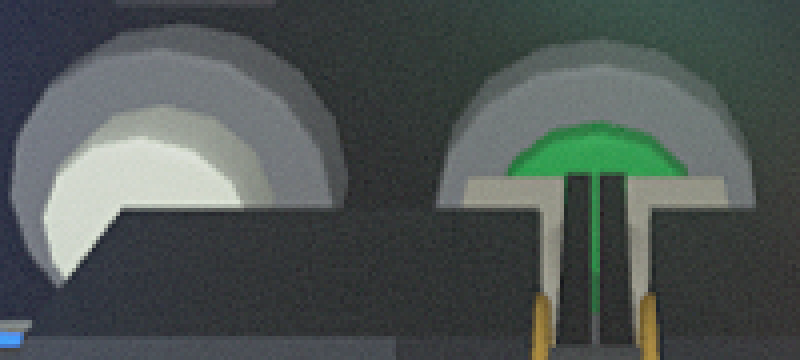

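Comparing keys within one picture settles it. The visible side band is about 8.5 px on unpressed white and 3.5 px on pressed green, so travel was about 6 to 7 mm. All three keys hit their hard stop, and the keys simply sit slightly higher than nominal. I'll go on to the middle bolt.

```bash
python3 -m creep '[[0,0,0,0,0,-0.02,0],[0,0,0,0,0,-0.045,0],[0,0,0,0,0.04,-0.045,0],[0,0,0,0,0.07,-0.045,0],[0,0,0,0,0.084,-0.045,0],[0,0,0,0,0.084,-0.045,0],[0,0,0,0,0.084,-0.045,0],[0,0,0,0,0.084,-0.045,0],[0,0,0,0,0.084,-0.045,0]]'
python3 - <<'E'
from h import *
cm=ctrl.camera_model("wrist");im=ctrl.snapshot("wrist");go(.6024,-.1516,.0925)
print(proj(cm,[[.6039,-.0667,.092],[.6024,-.1516,.092],[.6004,-.2364,.092]]).round(1))
cv2.imwrite("pics/w7.png",im)
E
```

```text
clock: 8.12
tool_pos: [0.6024, -0.1511, 0.1986]
orientation: [-180.0, 0.0, -1.2]
force: [-0.6, 0.6, -0.2]
opening: 0.0006
t 8.17 tip [ 0.6024 -0.151   0.1326] rpy [-1.80e+02  1.00e-02 -1.14e+00] F [ 0.04 -0.3  -0.29] op 0.0005
shift [0.     0.0006 0.0401] dist 0.04 wz None
[[183.1 225.3]
 [314.9 224.9]
 [446.4 225.3]]
```

View pics/w7.png

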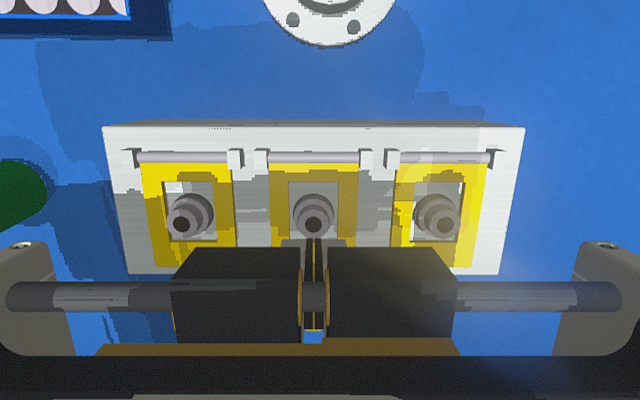

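Left (181,225) and right (441,224) sit symmetrically about the middle bolt, so the left one has not sunk. I'll tap the middle bolt.

```bash
python3 -m creep '[[0,0,0,0,0.0005,0.02,0],[0,0,0,0,0.0005,0.033,0],[0,0,0,0,0.0005,0.037,0],[0,0,0,0,0.0005,0.04,0],[0,0,0,0,0.0005,0.042,0],[0,0,0,0,0.0005,0.044,0],[0,0,0,0,0.0005,0.044,0],[0,0,0,0,0.0005,0.044,0]]'
python3 - <<'E'
from h import *
go(.6024,-.1516,.0925)
E
```

```text
clock: 8.83
tool_pos: [0.6027, -0.1523, 0.1552]
orientation: [180.0, -0.1, -1.2]
force: [0.5, 0.6, -0.1]
opening: 0.0003
t 8.83 tip [ 0.6028 -0.1523  0.0892] rpy [ 1.80e+02 -6.00e-02 -1.18e+00] F [ 0.47  0.61 -0.05] op 0.0003
shift [-0.0003 -0.0007 -0.0033] dist 0.003 wz None
```

```bash
for i in 1 2; do python3 -m creep '[[0,0,0,0,0,0.001,0],[0,0,0,0,0,0.002,0],[0,0,0,0,0,0.002,0]]'; done
```

```text
clock: 9.08
tool_pos: [0.6028, -0.1523, 0.153]
orientation: [180.0, -0.1, -1.2]
force: [0.3, 0.4, 2.9]
opening: 0.0008
clock: 9.33
tool_pos: [0.6027, -0.1523, 0.1509]
orientation: [180.0, -0.1, -1.2]
force: [1.7, -0.5, 1.9]
opening: 0.0005
```

```bash
python3 -m creep '[[0,0,0,0,0,0.001,0],[0,0,0,0,0,0.002,0],[0,0,0,0,0,0.002,0]]'
```

```text
clock: 9.58
tool_pos: [0.6028, -0.1523, 0.1507]
orientation: [180.0, -0.1, -1.1]
force: [-3.5, 3.2, 16.0]
opening: 0.0004
```

The middle bolt slid from about 92 to 84.7 mm at low force and then stopped hard, so it is the loose one. I'll tap the right bolt.

```bash
python3 -m creep '[[0,0,0,0,0,-0.02,0],[0,0,0,0,0,-0.05,0],[0,0,0,-0.001,0.04,-0.05,0],[0,0,0,-0.001,0.07,-0.05,0],[0,0,0,-0.001,0.084,-0.05,0],[0,0,0,-0.001,0.084,-0.05,0],[0,0,0,-0.001,0.084,-0.05,0],[0,0,0,-0.001,0.084,-0.05,0],[0,0,0,-0.001,0.084,-0.05,0]]'
python3 - <<'E'
from h import *
cm=ctrl.camera_model("wrist");im=ctrl.snapshot("wrist");go(.6004,-.2364,.0925)
print(proj(cm,[[.6039,-.0667,.092],[.6024,-.1516,.092],[.6024,-.1516,.085],[.6004,-.2364,.092]]).round(1))
cv2.imwrite("pics/w8.png",im)
E
```

```text
clock: 10.33
tool_pos: [0.5994, -0.2354, 0.1983]
orientation: [-180.0, 0.0, -1.2]
force: [0.1, 0.3, 0.4]
opening: 0.0001
t 10.38 tip [ 0.5995 -0.2354  0.1324] rpy [-1.7999e+02  3.0000e-02 -1.1400e+00] F [-0.01  0.62  1.35] op 0.0001
shift [0.0009 0.001  0.0399] dist 0.04 wz None
[[ 51.4 223.6]
 [183.4 223.3]
 [187.4 219.3]
 [315.5 223.7]]
```

View pics/w8.png

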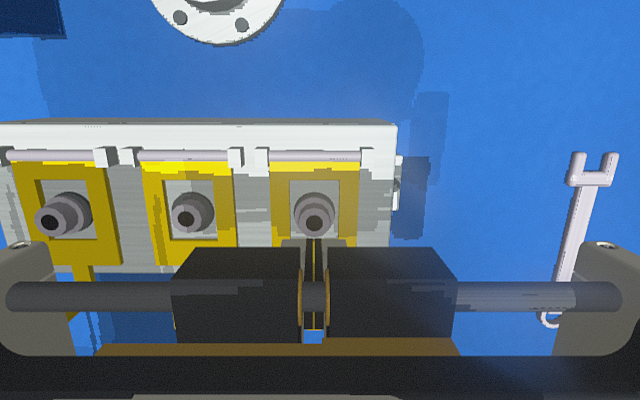

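The middle bolt at (187,219) matches the 85 mm projection, so it is sunk. The left one at (49,223) is not. I'll tap the right bolt.

```bash
python3 -m creep '[[0,0,0,0.001,0.001,0.02,0],[0,0,0,0.001,0.001,0.033,0],[0,0,0,0.001,0.001,0.037,0],[0,0,0,0.001,0.001,0.04,0],[0,0,0,0.001,0.001,0.0415,0],[0,0,0,0.001,0.001,0.043,0],[0,0,0,0.001,0.001,0.043,0],[0,0,0,0.001,0.001,0.043,0]]';python3 -m creep '[[0,0,0,0,0,0.001,0],[0,0,0,0,0,0.001,0],[0,0,0,0,0,0.001,0]]'
```

```text
clock: 11.05
tool_pos: [0.6003, -0.2366, 0.1577]
orientation: [-180.0, -0.0, -1.1]
force: [-5.3, 5.2, 9.0]
opening: 0.0002
clock: 11.3
tool_pos: [0.6003, -0.2367, 0.1576]
orientation: [180.0, -0.0, -1.1]
force: [-6.7, 5.3, 14.7]
opening: 0.0004
```

The right bolt is tight, with a hard stop at 91.6 mm. I'll move above the middle tab at about (0.5424, -0.1504) and part-open the gripper.

```bash
python3 -m creep '[[0,0,0,0,0,-0.025,0],[0,0,0,0,0,-0.058,0],[0,0,0,-0.02,-0.03,-0.058,0.45],[0,0,0,-0.04,-0.06,-0.058,0.45],[0,0,0,-0.0597,-0.085,-0.058,0.45],[0,0,0,-0.0597,-0.085,-0.058,0.45],[0,0,0,-0.0597,-0.085,-0.058,0.45],[0,0,0,-0.0597,-0.085,-0.058,0.45],[0,0,0,-0.0597,-0.085,-0.058,0.45]]'
python3 - <<'E'
from h import *
cm=ctrl.camera_model("wrist");im=ctrl.snapshot("wrist");go(.5424,-.1504,.0805)
T=[.5424,-.1504,.111]
print(proj(cm,[T]).round(1),proj(ctrl.camera_model("top"),[T]).round(1))
cv2.imwrite("pics/w9.png",im)
E
```

```text
clock: 12.05
tool_pos: [0.5434, -0.1513, 0.2132]
orientation: [180.0, -0.1, -1.2]
force: [0.4, 0.8, -0.1]
opening: 0.0377
t 12.1 tip [ 0.5433 -0.1515  0.1468] rpy [ 1.7999e+02 -3.0000e-02 -1.2200e+00] F [-0.43 -0.49 -0.33] op 0.0385
shift [-0.0009 -0.0011  0.0663] dist 0.066 wz None
[[312.6 229.3]] [[356.  216.9]]
```

View pics/w9.png

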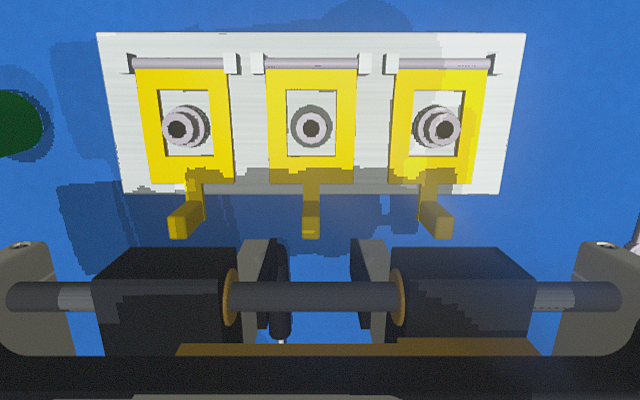

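The tab top is at about (310,233) against a projection of (312.6,229.3), so it is about 1 to 2 mm left and nearer, midway between the fingers. I'll descend around it.

```bash
python3 -m creep '[[0,0,0,-0.002,-0.002,0.02,0.45],[0,0,0,-0.002,-0.002,0.04,0.45],[0,0,0,-0.002,-0.002,0.055,0.45],[0,0,0,-0.002,-0.002,0.066,0.45],[0,0,0,-0.002,-0.002,0.066,0.45],[0,0,0,-0.002,-0.002,0.066,0.45]]'
python3 - <<'E'
from h import *
im=ctrl.snapshot("wrist");go(.541,-.1495,.0805)
cv2.imwrite("pics/w10.png",im)
E
```

```text
clock: 12.6
tool_pos: [0.5408, -0.1495, 0.1462]
orientation: [180.0, 0.1, -1.2]
force: [0.2, -0.0, 0.0]
opening: 0.0397
t 12.65 tip [ 0.5412 -0.1494  0.081 ] rpy [179.98  -0.    -1.2 ] F [ 0.47  0.59 -0.23] op 0.0395
shift [-0.0002  0.0001  0.0005] dist 0.001 wz None
```

View pics/w10.png

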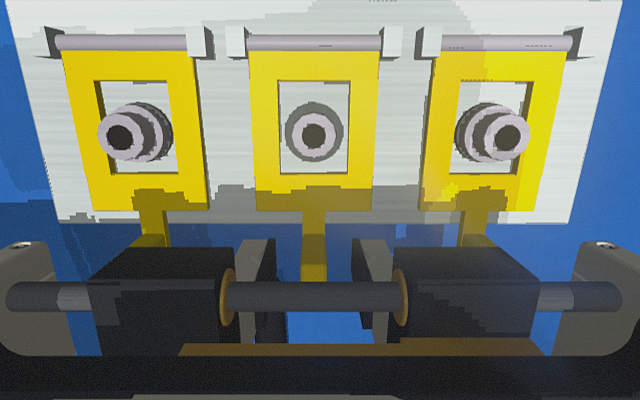

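The middle tab at (314,260) is centred between the jaws, so I'll close on it.

```bash
python3 -m creep '[[0,0,0,0,0,0,0],[0,0,0,0,0,0,0],[0,0,0,0,0,0,0],[0,0,0,0,0,0,0],[0,0,0,0,0,0,0],[0,0,0,0,0,0,0]]'
```

```text
clock: 13.15
tool_pos: [0.5408, -0.1494, 0.1471]
orientation: [180.0, -0.0, -1.2]
force: [-0.2, -3.6, 1.4]
opening: 0.012
```

It is gripped at 12.0 mm, which is the tab width. I'll lift along the arc, in two stages.

```bash
python3 -m creep '[[0,-0.05,0,0.0038,0,-0.0049,0],[0,-0.1,0,0.0078,0,-0.0096,0],[0,-0.15,0,0.012,0,-0.0141,0],[0,-0.2,0,0.0165,0,-0.0184,0],[0,-0.25,0,0.0212,0,-0.0225,0],[0,-0.3,0,0.026,0,-0.0263,0],[0,-0.35,0,0.0311,0,-0.0298,0],[0,-0.4,0,0.0363,0,-0.0332,0],[0,-0.4,0,0.0363,0,-0.0332,0],[0,-0.4,0,0.0363,0,-0.0332,0]]'
python3 - <<'E'
from h import *
im=ctrl.snapshot("wrist");cv2.imwrite("pics/w11.png",im);print(ctrl.get_obs()["joint_pos"].round(1))
E
```

```text
clock: 13.98
tool_pos: [0.577, -0.1502, 0.18]
orientation: [179.9, 23.1, -1.2]
force: [-2.5, -1.9, 4.1]
opening: 0.012
[  3.2  29.9  -2.3  -1.7 -80.7  86.2]
```

View pics/w11.png

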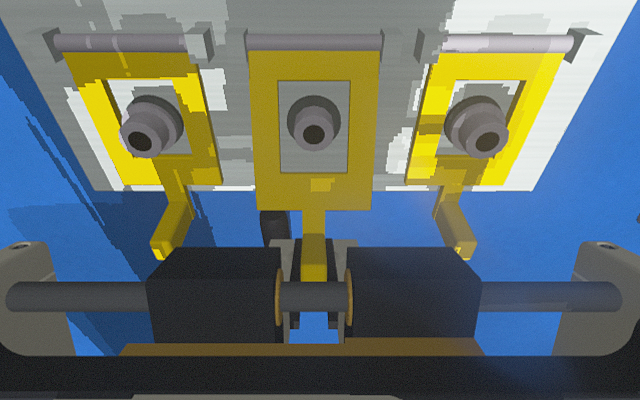

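The middle cover is moving with the fingers and the outer two are still shut. I'll continue to about 0.86 rad.

```bash
python3 -m creep '[[0,-0.05,0,0.0038,0,-0.0049,0],[0,-0.1,0,0.0078,0,-0.0096,0],[0,-0.15,0,0.012,0,-0.0141,0],[0,-0.2,0,0.0165,0,-0.0184,0],[0,-0.25,0,0.0212,0,-0.0225,0],[0,-0.3,0,0.026,0,-0.0263,0],[0,-0.35,0,0.0311,0,-0.0298,0],[0,-0.4,0,0.0363,0,-0.0332,0],[0,-0.45,0,0.0417,0,-0.0362,0],[0,-0.45,0,0.0417,0,-0.0362,0],[0,-0.45,0,0.0417,0,-0.0362,0],[0,-0.45,0,0.0417,0,-0.0362,0]]'
python3 - <<'E'
from h import *
im=ctrl.snapshot("wrist");cv2.imwrite("pics/w12.png",im);s=ctrl.snapshot("scene")
cv2.imwrite("pics/s12.png",cv2.resize(s[120:270,220:400],None,fx=4,fy=4,interpolation=cv2.INTER_CUBIC))
go(.6,-.15,.1);print(ctrl.get_obs()["joint_pos"].round(1))
E
```

```text
clock: 15.03
tool_pos: [0.6288, -0.1513, 0.1972]
orientation: [179.9, 48.9, -1.2]
force: [-3.9, -3.4, 3.4]
opening: 0.0121
t 15.13 tip [ 0.5791 -0.1503  0.1538] rpy [179.95  48.82  -1.24] F [-4.7  -3.68  2.37] op 0.0119
shift [ 0.0046 -0.0007  0.0422] dist 0.042 wz None
[   2.4   47.1   22.1   -2.9 -113.7   86.5]
```

View pics/w12.png

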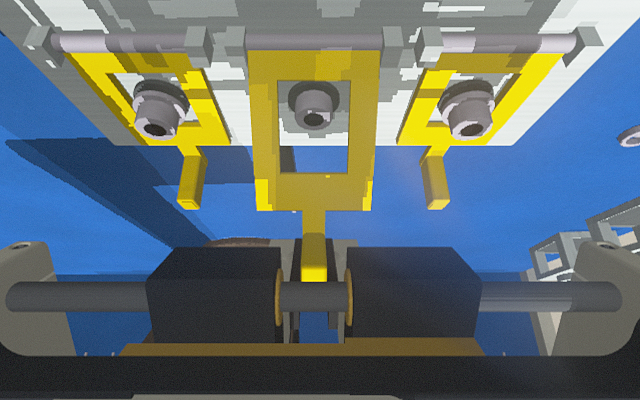

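View pics/s12.png

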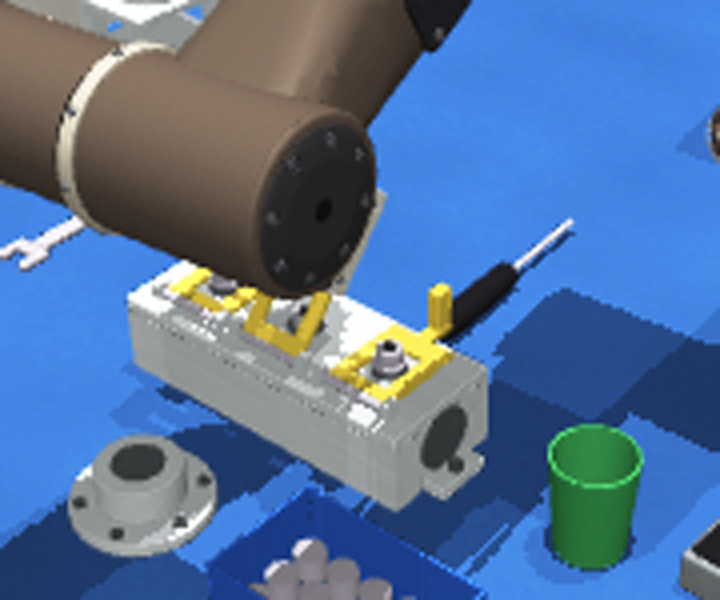

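The middle cover is open about 49° and still held, the outer covers are shut, and nothing else has been disturbed. I'll hold briefly, then hand in.

```bash
python3 -m creep '[[0,0,0,0,0,0,0],[0,0,0,0,0,0,0],[0,0,0,0,0,0,0],[0,0,0,0,0,0,0]]' && python3 -c "
from plant import ctrl
print(ctrl.close_job())"
```

```text
clock: 15.47
tool_pos: [0.6287, -0.1513, 0.1972]
orientation: [180.0, 48.8, -1.2]
force: [-4.6, -4.2, 1.6]
opening: 0.0117
the job is handed in; nothing more can be done
None
```

I finished the job and handed it in at about 15.5 s of the 50 s allowed; the interface gave no verdict.

- **Keys:** I pressed green, then white, then red, each down to a hard stop at 16–33 N.
- **Bolts:** I tapped left, middle, right. The left and right bolts held, giving about 1 mm or less at 25 N and 15 N. The middle bolt slid about 7 mm, and a wrist picture afterwards confirmed it had sunk.
- **Cover:** I gripped the middle cover's tab and lifted it with the tool tilted to 48.8° (about 0.85 rad). The tab is still in the grip (11.7 mm opening, 12 mm tab).
- **Last checks:** In the last pictures the outer covers were shut, and no bystander in view had moved.

One reading disagreed. The fingertips stopped about 3.5 mm higher on the keys than the given dimensions predict. In the wrist picture the green key's visible side shrank by about a full stroke compared with an unpressed key. I took that as fully pressed. White and red stopped at the same height, so I took those as pressed too.

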